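# Move the dye jars to the wooden rack in the same order

### The arm

A 7-joint arm with a two-finger parallel gripper is mounted at the origin on the work surface. World frame = base frame: x ahead of the robot, y to its left, z up, the work surface at z = 0. Lengths are in m, angles in rad, forces in N, time in s.
With the tool pointing down it reaches from about 0.425 to 0.925 m from the base axis. Payload 6.8 kg.
Tool frame: the origin (TCP) lies midway between the tips of the shut fingers; the grasp point (between the pads) lies 19 mm behind it; z points along the fingers, y is the line along which they close (so a half turn about z gives the same grasp; the last joint's range is limited). The gripper opens to 85 mm and grips with 20 to 120 N. Pads are 22 mm wide; open, the fingers measure 114 mm over their backs; the gripper's body (76 mm by 85 mm) begins 54 mm behind the grasp point. The pads swing forward as they close: fully open they stand 13 mm farther back than shut.
Start: joints at [-1.285, 0.477, 0.022, 1.555, -0.011, 1.109, -0.083], TCP at [0.259, 0.623, 0.231] pointing down, gripper open.
Joint ranges: [-2.96, 2.96], [-0.34, 2.1], [-1.41, 1.46], [0.24, 2.44], [-1.37, 4.51], [0.17, 1.92], [-2.96, 2.96]. Speed limits (rad/s): [2.39, 2.39, 3.14, 3.14, 3.14, 3.14, 3.14].

### API

Orientations are given as a rotation vector (axis times angle).
In Python, from bench import r gives the robot as it stands. The module is installed in compiled form; this text tells all that it offers.
- The arm moves only by the tool apply_moves, never from a script. Its argument "rows" is a list of rows, each a list of 6 numbers: the shift along the tool's x, y, z scaled (see below), then the turn, a rotation vector about the tool's x, y, z scaled (see below). A call has 1 to 5 rows; each row is the pose to reach, as a shift and turn from the pose commanded when the call began, along the tool's axes at that moment; what a row does not reach only later rows make up. The controller multiplies each number of a shift by 0.25 m and each number of a turn by 90 degrees. A row lasts 1/8 s, in which the tool goes at most 62.5 mm and 10.7 degrees, less where a joint would pass 70% of its speed; a pose out of reach is approached as far as the arm can. A call with a number of a shift or a turn outside -1 to 1 is refused whole. A call with a gripper value outside its range is refused whole. "claw" is the opening, from 0 (shut) to 1 (fully open), set as the call begins (left out, the last holds). The fingers move at their own pace and stop on an object; "newtons" is the grip in N (left out, the last holds). Time passes only in rows, so rows that repeat a pose let the fingers close. It gives the time, the measured TCP pose, the force, the opening and the grip force at its end, in the units of the state.
- r.get_obs(): the state, without advancing time (a new reading comes with each control period).
- r.grab_frame(name): name is "scene" or "top" or "wrist"; returns a dict with "pixels" (420x560x3 uint8, red, green, blue), "intrinsics" (3x3 intrinsics, pixels), "dist" ([k1, k2, p1, p2, k3] as OpenCV has them; the pictures are not rectified), "eye" and "attitude" of the camera in the world. Camera axes: x right, y up, looking along -z (the intrinsics and any distortion apply to the point x, -y, -z); pixel columns grow to the right and rows downward; lengths in m; the calibration is good to about 2 mm. A picture is of the moment at which its call begins. There is no depth.
- r.hand_in(): hands the job in; it is judged then, once.
Trained networks look in a picture, given as the dict that the camera call returned (one of the last four; its "shot" number tells which), for a name from the list of things; names that differ only in an ending like _2 or _b are one class to them, and where a whole thing is asked for, a point or a joint stands for the part that bears it (a point fixed in the world has none). Each returns a list of dicts, best first, with "conf" (0 to 1); they miss things now and then, are a little off and sometimes report something else, mostly with a low value. They report only what shows in the picture. A call takes as long as a camera call. They do not tell look-alikes from the thing itself.
- r.search_frame(picture, thing): "rect" ([left, top, width, height] in pixels, round what is visible of it).
- r.outline_of(picture, thing): "pixels" (420x560 bool, what is visible of it) and "rect" ([left, top, width, height] in pixels, round what is visible of it).
- r.landmark_of(picture, thing): "point" ([column, row] in pixels: a listed point, or the origin of a listed thing).
The state is a dict: "clock": time; "joints": joint angles; "qvel": joint speeds; "tau": joint torques, N m; "tcp_pos": TCP position; "orientation": TCP orientation; "contact_force": force on the tool from outside, world axes, zero at the start; "moment": the same for the moment, N m; "grip_width": finger opening in m; "gripper_force": force on a finger pad.
Only numpy, scipy, OpenCV 4.12 (cv2) and the standard library are available. Lean on these libraries where they do the work, as an engineer would, in place of code of your own. Each camera call takes 0.05 s, during which the arm holds its last target. There are 200 camera calls.

### The job

Move the four dye jars from the white rack into the wooden rack, one in each place, keeping their order as counted from the black knob: the jar nearest the white rack's black knob goes into the place nearest the wooden rack's black knob, and so on to the far end. The colour cards on the white rack keep showing the order. Keep every jar upright all the way, do not let it drop, and leave each standing flat on the floor of its place.

Things in the scene. Friction and masses are not known exactly. Their poses are not given: they have to be found in the camera images.
- red_jar: red closed round dye jar, lid of the same colour, narrow pale band; 44 mm diameter up to 50 mm, lid 41 mm diameter above 54 mm, 70 mm tall, 0.13 to 0.25 kg, rigid. Starts loose and upright in a place of the white rack, its underside 6 mm above the table. Origin: centre of its underside, z up; its yaw means nothing
- green_jar: green closed round dye jar, lid of the same colour, narrow pale band; 44 mm diameter up to 50 mm, lid 41 mm diameter above 54 mm, 70 mm tall, 0.13 to 0.25 kg, rigid. Starts loose and upright in a place of the white rack, its underside 6 mm above the table. Origin: centre of its underside, z up; its yaw means nothing
- yellow_jar: yellow closed round dye jar, lid of the same colour, narrow pale band; 44 mm diameter up to 50 mm, lid 41 mm diameter above 54 mm, 70 mm tall, 0.13 to 0.25 kg, rigid. Starts loose and upright in a place of the white rack, its underside 6 mm above the table. Origin: centre of its underside, z up; its yaw means nothing
- violet_jar: violet closed round dye jar, lid of the same colour, narrow pale band; 44 mm diameter up to 50 mm, lid 41 mm diameter above 54 mm, 70 mm tall, 0.13 to 0.25 kg, rigid. Starts loose and upright in a place of the white rack, its underside 6 mm above the table. Origin: centre of its underside, z up; its yaw means nothing
- red_card: red card lying flat, 16 x 50 x 4 mm, fixed on the ledge along the +x side of the white rack, beside the red jar's starting place; its top is 10 mm above the table. Origin: centre of its underside. y axis: along the white rack towards that rack's black knob (all cards' axes are parallel). -x axis: to the middle of its place, 47 mm away. Never moves
- green_card: green card lying flat, 16 x 50 x 4 mm, fixed on the ledge along the +x side of the white rack, beside the green jar's starting place; its top is 10 mm above the table. Origin: centre of its underside. y axis: along the white rack towards that rack's black knob (all cards' axes are parallel). -x axis: to the middle of its place, 47 mm away. Never moves
- yellow_card: yellow card lying flat, 16 x 50 x 4 mm, fixed on the ledge along the +x side of the white rack, beside the yellow jar's starting place; its top is 10 mm above the table. Origin: centre of its underside. y axis: along the white rack towards that rack's black knob (all cards' axes are parallel). -x axis: to the middle of its place, 47 mm away. Never moves
- violet_card: violet card lying flat, 16 x 50 x 4 mm, fixed on the ledge along the +x side of the white rack, beside the violet jar's starting place; its top is 10 mm above the table. Origin: centre of its underside. y axis: along the white rack towards that rack's black knob (all cards' axes are parallel). -x axis: to the middle of its place, 47 mm away. Never moves
- wood_rack: pale wooden rack, fixed, base 74 x 358 mm, empty: one row of four open-topped square places, 62 mm wide inside, walls 6 mm thick with tops 18 mm and floor 6 mm above the table. Origin: mid-row, on the table; y axis along the row: places centred at x 0, y -102, -34, 34, 102 mm. A black knob at one end (y 160 or -160), a wooden one at the other. Either rack may be nearer the robot
- black_knob: black mushroom knob, 30 mm diameter, top 28 mm above the table, fixed at one end of the wooden rack (the end varies); the places' centres lie 58, 126, 194 and 262 mm from it. Origin: centre of its underside. The white rack, fixed too, has four like places (same size, pitch, floor) and its own black knob at one end, not listed
There are look-alikes about, which are no part of the job. What is shaped like the red_jar but pink is not meant.

How it is judged:
At the end, for the whole second after the job is handed in: Every jar stands in the wooden rack's place whose number from the black knob equals that of its card from the white rack's knob: within 13 mm of the place's middle along and across the rack (anywhere inside its walls), underside within 4 mm of its floor, upright within 0.1 rad, at rest (((y of each of green_card, yellow_card, violet_card in the frame of red_card below 0 m and horizontal distance between red_jar and black_knob between 0.045 and 0.071 m) or (y of green_card in the frame of red_card above 0 m and y of each of yellow_card, violet_card in the frame of red_card below 0 m and horizontal distance between red_jar and black_knob between 0.113 and 0.139 m) or (y of each of green_card, violet_card in the frame of red_card below 0 m and y of yellow_card in the frame of red_card above 0 m and horizontal distance between red_jar and black_knob between 0.113 and 0.139 m) or (y of each of green_card, yellow_card in the frame of red_card above 0 m and y of violet_card in the frame of red_card below 0 m and horizontal distance between red_jar and black_knob between 0.181 and 0.207 m) or (y of each of green_card, yellow_card in the frame of red_card below 0 m and y of violet_card in the frame of red_card above 0 m and horizontal distance between red_jar and black_knob between 0.113 and 0.139 m) or (y of each of green_card, violet_card in the frame of red_card above 0 m and y of yellow_card in the frame of red_card below 0 m and horizontal distance between red_jar and black_knob between 0.181 and 0.207 m) or (y of green_card in the frame of red_card below 0 m and y of each of yellow_card, violet_card in the frame of red_card above 0 m and horizontal distance between red_jar and black_knob between 0.181 and 0.207 m) or (y of each of green_card, yellow_card, violet_card in the frame of red_card above 0 m and horizontal distance between red_jar and black_knob between 0.249 and 0.275 m)) and x of red_jar in the frame of wood_rack between -0.013 and 0.013 m and z of red_jar in the frame of wood_rack between 0.002 and 0.01 m and angle between each of red_jar, green_jar, yellow_jar, violet_jar's own z axis and vertical below 0.1 rad and linear speed of each of red_jar, green_jar, yellow_jar, violet_jar below 0.02 m/s and ((y of each of red_card, yellow_card, violet_card in the frame of green_card below 0 m and horizontal distance between green_jar and black_knob between 0.045 and 0.071 m) or (y of red_card in the frame of green_card above 0 m and y of each of yellow_card, violet_card in the frame of green_card below 0 m and horizontal distance between green_jar and black_knob between 0.113 and 0.139 m) or (y of each of red_card, violet_card in the frame of green_card below 0 m and y of yellow_card in the frame of green_card above 0 m and horizontal distance between green_jar and black_knob between 0.113 and 0.139 m) or (y of each of red_card, yellow_card in the frame of green_card above 0 m and y of violet_card in the frame of green_card below 0 m and horizontal distance between green_jar and black_knob between 0.181 and 0.207 m) or (y of each of red_card, yellow_card in the frame of green_card below 0 m and y of violet_card in the frame of green_card above 0 m and horizontal distance between green_jar and black_knob between 0.113 and 0.139 m) or (y of each of red_card, violet_card in the frame of green_card above 0 m and y of yellow_card in the frame of green_card below 0 m and horizontal distance between green_jar and black_knob between 0.181 and 0.207 m) or (y of red_card in the frame of green_card below 0 m and y of each of yellow_card, violet_card in the frame of green_card above 0 m and horizontal distance between green_jar and black_knob between 0.181 and 0.207 m) or (y of each of red_card, yellow_card, violet_card in the frame of green_card above 0 m and horizontal distance between green_jar and black_knob between 0.249 and 0.275 m)) and x of green_jar in the frame of wood_rack between -0.013 and 0.013 m and z of green_jar in the frame of wood_rack between 0.002 and 0.01 m and ((y of each of red_card, green_card, violet_card in the frame of yellow_card below 0 m and horizontal distance between yellow_jar and black_knob between 0.045 and 0.071 m) or (y of red_card in the frame of yellow_card above 0 m and y of each of green_card, violet_card in the frame of yellow_card below 0 m and horizontal distance between yellow_jar and black_knob between 0.113 and 0.139 m) or (y of each of red_card, violet_card in the frame of yellow_card below 0 m and y of green_card in the frame of yellow_card above 0 m and horizontal distance between yellow_jar and black_knob between 0.113 and 0.139 m) or (y of each of red_card, green_card in the frame of yellow_card above 0 m and y of violet_card in the frame of yellow_card below 0 m and horizontal distance between yellow_jar and black_knob between 0.181 and 0.207 m) or (y of each of red_card, green_card in the frame of yellow_card below 0 m and y of violet_card in the frame of yellow_card above 0 m and horizontal distance between yellow_jar and black_knob between 0.113 and 0.139 m) or (y of each of red_card, violet_card in the frame of yellow_card above 0 m and y of green_card in the frame of yellow_card below 0 m and horizontal distance between yellow_jar and black_knob between 0.181 and 0.207 m) or (y of red_card in the frame of yellow_card below 0 m and y of each of green_card, violet_card in the frame of yellow_card above 0 m and horizontal distance between yellow_jar and black_knob between 0.181 and 0.207 m) or (y of each of red_card, green_card, violet_card in the frame of yellow_card above 0 m and horizontal distance between yellow_jar and black_knob between 0.249 and 0.275 m)) and x of yellow_jar in the frame of wood_rack between -0.013 and 0.013 m and z of yellow_jar in the frame of wood_rack between 0.002 and 0.01 m and ((y of each of red_card, green_card, yellow_card in the frame of violet_card below 0 m and horizontal distance between violet_jar and black_knob between 0.045 and 0.071 m) or (y of red_card in the frame of violet_card above 0 m and y of each of green_card, yellow_card in the frame of violet_card below 0 m and horizontal distance between violet_jar and black_knob between 0.113 and 0.139 m) or (y of each of red_card, yellow_card in the frame of violet_card below 0 m and y of green_card in the frame of violet_card above 0 m and horizontal distance between violet_jar and black_knob between 0.113 and 0.139 m) or (y of each of red_card, green_card in the frame of violet_card above 0 m and y of yellow_card in the frame of violet_card below 0 m and horizontal distance between violet_jar and black_knob between 0.181 and 0.207 m) or (y of each of red_card, green_card in the frame of violet_card below 0 m and y of yellow_card in the frame of violet_card above 0 m and horizontal distance between violet_jar and black_knob between 0.113 and 0.139 m) or (y of each of red_card, yellow_card in the frame of violet_card above 0 m and y of green_card in the frame of violet_card below 0 m and horizontal distance between violet_jar and black_knob between 0.181 and 0.207 m) or (y of red_card in the frame of violet_card below 0 m and y of each of green_card, yellow_card in the frame of violet_card above 0 m and horizontal distance between violet_jar and black_knob between 0.181 and 0.207 m) or (y of each of red_card, green_card, yellow_card in the frame of violet_card above 0 m and horizontal distance between violet_jar and black_knob between 0.249 and 0.275 m)) and x of violet_jar in the frame of wood_rack between -0.013 and 0.013 m and z of violet_jar in the frame of wood_rack between 0.002 and 0.01 m); the robot touches nothing.
It fails at once if the red jar is tipped by more than 0.6 rad (angle between red_jar's own z axis and vertical above 0.6 rad).
It fails at once if the green jar is tipped by more than 0.6 rad (angle between green_jar's own z axis and vertical above 0.6 rad).
It fails at once if the yellow jar is tipped by more than 0.6 rad (angle between yellow_jar's own z axis and vertical above 0.6 rad).
It fails at once if the violet jar is tipped by more than 0.6 rad (angle between violet_jar's own z axis and vertical above 0.6 rad).
It fails at once if a jar is dropped (it moves at over 0.7 m/s, as after a fall of 25 mm, with no finger on it) ((linear speed of red_jar above 0.7 m/s and contact force between the fingers and red_jar below 0.05 N) or (linear speed of green_jar above 0.7 m/s and contact force between the fingers and green_jar below 0.05 N) or (linear speed of yellow_jar above 0.7 m/s and contact force between the fingers and yellow_jar below 0.05 N) or (linear speed of violet_jar above 0.7 m/s and contact force between the fingers and violet_jar below 0.05 N)).
It also fails if it takes over 83 s, if anything falls off the work surface, if the arm or the gripper's body presses on something with over 40 N, if the wrist force passes 120 N, or if a joint passes its speed limit or range.

## Working session

There is one attempt and no reset: what is moved stays moved. The work goes in short steps, Python scripts to look and compute and a tool call to move; the robot and the scene stay as the last step left them, time stands still between calls to the robot, and variables do not carry over. Pictures are saved under pics/ and viewed, at most 14 in all, crops included, and the job is handed in when it is done.

Besides the shell and the picture viewer there is one more tool, called after "Emit:" as name(argument=value, ...), one argument or row to a line, values as JSON. apply_moves: Moves the arm, as the interface text tells. Its arguments: {"type":"object","properties":{"rows":{"type":"array","items":{"type":"array","items":{"type":"number"}}},"claw":{"type":"number"},"newtons":{"type":"number"}},"required":["rows"]}

```bash
mkdir -p pics
python3 - <<'E'
from bench import r
import cv2
print(r.get_obs())
for n in("scene","top"):
    p=r.grab_frame(n); cv2.imwrite(f"pics/{n}0.png",p["pixels"][:,:,::-1]); print(n,p["intrinsics"],p["dist"],p["eye"],p["attitude"],p["shot"])
E
```

```text
{'clock': 0.0, 'joints': array([-1.28507515,  0.47779397,  0.02232494,  1.55644876, -0.01149431,
        1.10928254, -0.0831065 ]), 'qvel': array([ 0.00062809,  0.00229433, -0.00044233,  0.00242277,  0.0023708 ,
       -0.000234  , -0.00017688]), 'tau': array([ 9.26866924e-04, -5.96450901e+01,  1.60858747e+00, -2.81197876e+01,
        1.25184099e-02,  9.44314466e-03,  1.84959640e-05]), 'tcp_pos': array([0.25879245, 0.6227849 , 0.23033067]), 'orientation': array([-6.14531734e-01, -3.08067357e+00,  2.81286497e-03]), 'contact_force': array([1.01556129, 0.03789448, 0.01877346]), 'moment': array([-0.03020345, -0.09114258, -0.01693452]), 'gripper_force': 0.0, 'grip_width': 0.08551311541761744}
scene [[537.1979092    0.         276.15836686]
 [  0.         537.1979092  207.5216164 ]
 [  0.           0.           1.        ]] [-0.06916998  0.          0.          0.          0.        ] [ 1.04821617 -0.05193161  0.7417092 ] [0.43101928 0.43282585 1.56811534] 1
top [[461.91681176   0.         284.72045817]
 [  0.         461.91681176 205.74070969]
 [  0.           0.           1.        ]] [0.03532433 0.         0.         0.         0.        ] [ 0.51263817 -0.04501813  0.94767912] [ 0.07859583 -0.06037568 -1.5416195 ] 2
```

View pics/top0.png

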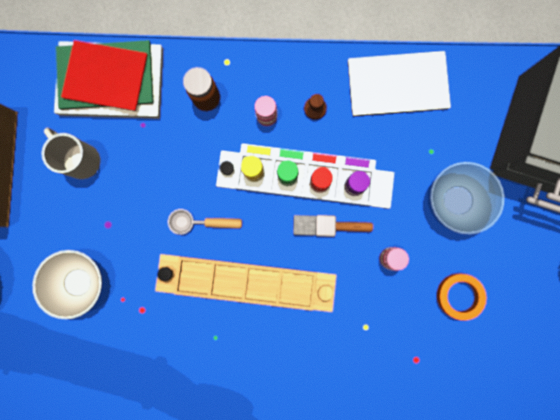

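View pics/scene0.png

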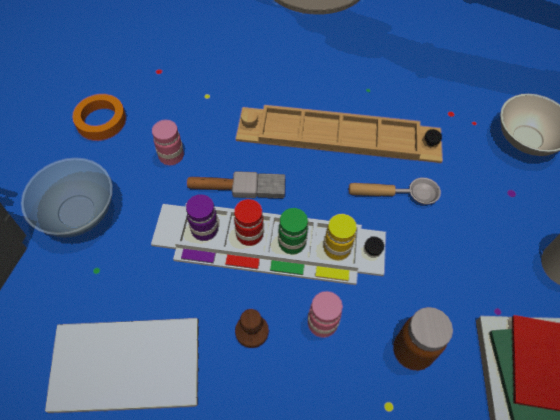

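Target order from the black knob is yellow, green, red, violet. The look-alikes are the pink jars at top-image (265,108) and (395,259). The red jar is the saturated red one inside the rack at (321,180), beside the red card.

```bash
cat > h.py <<'E'
from bench import r
import numpy as np, cv2
from scipy.spatial.transform import Rotation as R
def ray(p,px):
    u=cv2.undistortPoints(np.array([[px]],float),p["intrinsics"],np.array(p["dist"]))[0,0]
    return np.array(p["eye"]),R.from_rotvec(p["attitude"]).apply([u[0],-u[1],-1])
def onz(p,px,z):
    o,d=ray(p,px); return (o+d*(z-o[2])/d[2])[:2]
C=["yellow","green","red","violet"]
E
python3 - <<'E'
from h import *
for n in("scene","top"):
    p=r.grab_frame(n)
    for t,z in [(c+"_jar",.006) for c in C]+[(c+"_card",.006) for c in C]+[("wood_rack",0),("black_knob",0)]:
        for l in r.landmark_of(p,t)[:2]:
            print(n,t,np.round(l["point"]),round(l["conf"],2),onz(p,l["point"],z).round(4))
    if n=="top":
        cv2.imwrite("pics/crop.png",cv2.resize(p["pixels"][130:320,140:420,::-1],None,fx=2.8,fy=2.8,interpolation=cv2.INTER_CUBIC))
E
```

```text
scene yellow_jar [337. 245.] 0.69 [0.6632 0.0339]
scene red_jar [172. 157.] 0.9 [ 0.5068 -0.2436]
scene red_jar [251. 234.] 0.73 [ 0.6492 -0.0998]
scene violet_jar [202. 229.] 0.85 [ 0.6445 -0.176 ]
scene yellow_card [332. 275.] 0.66 [0.714  0.0263]
scene green_card [281. 266.] 0.67 [ 0.7028 -0.0504]
scene red_card [242. 262.] 0.82 [ 0.6981 -0.1106]
scene violet_card [199. 254.] 0.93 [ 0.6879 -0.1768]
scene wood_rack [342. 139.] 0.73 [0.4497 0.0485]
scene wood_rack [241. 260.] 0.67 [ 0.6916 -0.1125]
scene black_knob [430. 144.] 0.48 [0.4523 0.2037]
top yellow_jar [254. 168.] 0.91 [0.6716 0.0333]
top yellow_jar [262. 152.] 0.69 [0.707  0.0177]
top green_jar [289. 176.] 0.59 [ 0.6588 -0.0403]
top red_jar [318. 181.] 0.93 [ 0.6484 -0.1004]
top red_jar [266. 114.] 0.68 [0.788  0.0116]
top violet_jar [355. 186.] 0.56 [ 0.6413 -0.1757]
top violet_jar [289. 175.] 0.41 [ 0.6607 -0.0404]
top yellow_card [259. 151.] 0.77 [0.7085 0.0234]
top green_card [289. 155.] 0.75 [ 0.7016 -0.0381]
top red_card [324. 157.] 0.53 [ 0.6989 -0.1116]
top violet_card [358. 165.] 0.74 [ 0.684  -0.1801]
top wood_rack [246. 285.] 0.63 [0.4338 0.0413]
top wood_rack [289. 153.] 0.23 [ 0.7066 -0.0379]
top black_knob [169. 273.] 0.52 [0.4538 0.1991]
```

View pics/crop.png

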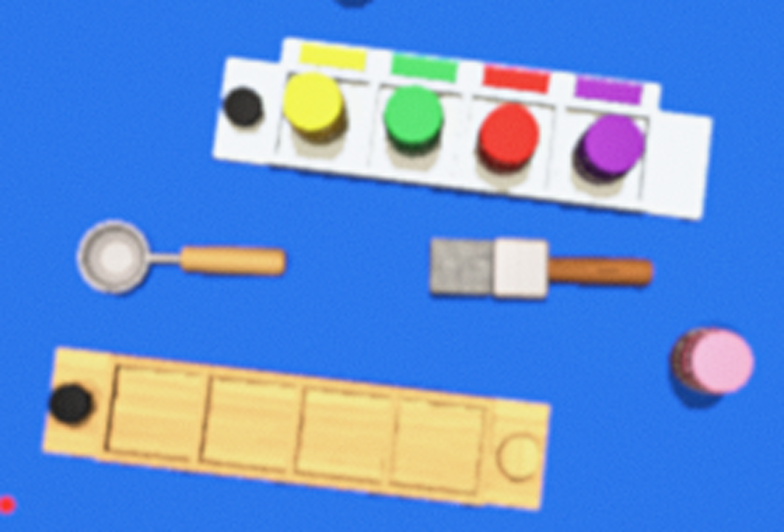

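The crop confirms it. Lid centres in the crop are yellow (313,102), green (414,116), red (508,135) and violet (612,146). The wooden rack's black knob is at (71,404) and its wooden knob at (519,457). The pink jar at (718,360) is not the red jar.

Run:
```python
from h import *
p=r.grab_frame("top"); s=r.grab_frame("scene")
f=lambda q:(q[0]/2.8+140-.3,q[1]/2.8+130-.3)
def lid(p,px):
    im=cv2.cvtColor(p["pixels"],cv2.COLOR_RGB2LAB).astype(int)
    c=np.median(im[int(px[1])-2:int(px[1])+3,int(px[0])-2:int(px[0])+3].reshape(-1,3),0)
    m=(np.linalg.norm(im-c,axis=2)<28).astype(np.uint8)
    n,l,st,ce=cv2.connectedComponentsWithStats(m)
    k=l[int(px[1]),int(px[0])]; return ce[k],st[k]
for n,q,q2 in zip(C,[(313,102),(414,116),(508,135),(612,146)],[(342,223),(293,217),(249,208),(201,204)]):
    a,sa=lid(p,f(q)); b,sb=lid(s,q2)
    print(n,"eye",onz(p,f(q),.076).round(4),"seg",onz(p,a,.076).round(4),sa,"scene",onz(s,b,.076).round(4),sb)
k,w=onz(p,f((71,404)),.028),onz(p,f((519,457)),.028)
print("knobs",k,w,np.linalg.norm(k-w),"scene",onz(s,(433,138),.028),onz(s,(250,118),.028))
c=[onz(p,f(x),.006) for x in [(57,348),(550,405),(541,509),(43,452)]]
print("corners",np.round(c,4),np.mean(c,0),[np.linalg.norm(c[i]-c[i-1]) for i in range(4)])
d=(c[0]+c[3]-c[1]-c[2]);d/=np.linalg.norm(d);d2=(k-w)/np.linalg.norm(k-w);print(d,d2,np.arctan2(-d[0],d[1]))
o=np.mean(c,0)
for y in(102,34,-34,-102): print((o+d*y/1e3).round(4))
print("whiteknob",onz(p,f((243,106)),.028), R.from_rotvec(r.get_obs()["orientation"]).as_matrix().round(3))
```

```text
yellow eye [0.6643 0.0319] seg [0.6654 0.0331] [241 156  21  20 323] scene [0.6681 0.0339] [329 214  27  24 504]
green eye [ 0.6565 -0.0373] seg [ 0.6589 -0.0366] [278 161  20  19 305] scene [ 0.6612 -0.0356] [280 208  28  24 512]
red eye [ 0.6452 -0.1015] seg [ 0.6465 -0.1026] [312 167  20  21 320] scene [ 0.6498 -0.1022] [235 200  27  23 490]
violet eye [ 0.6395 -0.172 ] seg [ 0.6419 -0.1734] [349 171  21  20 317] scene [ 0.6436 -0.1727] [187 194  27  24 516]
knobs [0.45279546 0.19893666] [ 0.42498471 -0.11711086] 0.3172687677033848 scene [0.46144772 0.20053974] [ 0.43274265 -0.11437066]
corners [[ 0.4912  0.217 ]
 [ 0.4604 -0.1404]
 [ 0.3868 -0.1352]
 [ 0.4168  0.223 ]] [0.43880067 0.04110497] [np.float64(0.07466109568363882), np.float64(0.3587448438885477), np.float64(0.07380774790793862), np.float64(0.35945572906491324)]
[0.08450189 0.99642332] [0.08765673 0.99615074] -0.08460278300535361
[0.4474 0.1427]
[0.4417 0.075 ]
[0.4359 0.0072]
[ 0.4302 -0.0605]
whiteknob [0.66835197 0.08636927] [[-0.923  0.384 -0.   ]
 [ 0.384  0.923  0.   ]
 [ 0.     0.    -1.   ]]
```

Emit:
apply_moves(
  rows=[
    [-0.96, -0.62, 0, 0, 0, 0.55],
    [-0.96, -0.62, 0, 0, 0, 0.55],
    [-0.96, -0.62, 0, 0, 0, 0.55],
    [-0.96, -0.62, 0, 0, 0, 0.55],
    [-0.96, -0.62, 0, 0, 0, 0.55],
  ],
  claw=1,
  newtons=40,
)

```text
clock: 1.92
tcp_pos: [0.4234, 0.3846, 0.2317]
orientation: [1.858, 2.532, 0.0]
contact_force: [-0.4, 1.4, -0.0]
grip_width: 0.0851
gripper_force: 0.0
```

```bash
cat > g.py <<'E'
from h import *
import sys
# usage: g.py x y z -> shift units and turn from the measured pose to (x,y,z), tool y across the rack
t=np.array([float(v) for v in sys.argv[1:4]]); o=r.get_obs()
M=R.from_rotvec(o["orientation"]); G=R.from_matrix(np.array([[.0845,.9964,0],[.9964,-.0845,0],[0,0,-1]]))
print(o["clock"],o["tcp_pos"].round(4),"shift",(M.inv().apply(t-o["tcp_pos"])/.25).round(3),"turn",((M.inv()*G).as_rotvec()/(np.pi/2)).round(3),o["joints"].round(2))
E
python3 g.py .666 .033 .2
```

```text
1.925 [0.4234 0.3846 0.2317] shift [-1.633  0.504  0.128] turn [0.001 0.    0.248] [-1.07  0.31  0.28  1.82 -0.1   1.02 -0.45]
```

Emit:
apply_moves(
  rows=[
    [-0.98, 0.3, 0.1, 0, 0, 0.248],
    [-0.98, 0.3, 0.1, 0, 0, 0.248],
    [-0.98, 0.3, 0.1, 0, 0, 0.248],
    [-0.98, 0.3, 0.1, 0, 0, 0.248],
    [-0.98, 0.3, 0.1, 0, 0, 0.248],
  ],
)

```text
clock: 2.55
tcp_pos: [0.5703, 0.1721, 0.2063]
orientation: [2.312, 2.123, -0.001]
contact_force: [0.2, 0.5, 0.8]
grip_width: 0.0855
gripper_force: 0.0
```

```bash
python3 g.py .666 .033 .13
```

```text
2.55 [0.5703 0.1721 0.2063] shift [-0.521  0.428  0.307] turn [ 0.001  0.002 -0.   ] [-0.73  0.39  0.43  1.8  -0.19  0.99 -0.31]
```

Emit:
apply_moves(
  rows=[
    [-0.52, 0.43, 0.3, 0, 0, 0],
    [-0.52, 0.43, 0.3, 0, 0, 0],
    [-0.52, 0.43, 0.3, 0, 0, 0],
    [-0.52, 0.43, 0.3, 0, 0, 0],
    [-0.52, 0.43, 0.3, 0, 0, 0],
  ],
)

```text
clock: 3.18
tcp_pos: [0.665, 0.0416, 0.131]
orientation: [-2.303, -2.135, -0.0]
contact_force: [-0.2, 0.4, 0.1]
grip_width: 0.0852
gripper_force: 0.0
```

```bash
python3 - <<'E'
from h import *
p=r.grab_frame("wrist"); cv2.imwrite("pics/w1.png",p["pixels"][:,:,::-1]); print(p["eye"])
for n in ("yellow","green"):
    for l in r.outline_of(p,n+"_jar")[:2]: print(n,l["rect"],l["conf"])
for c,(x,y) in dict(yellow=(.666,.033),green=(.66,-.036)).items():
    P=R.from_rotvec(p["attitude"]).inv().apply(np.array([x,y,.076])-p["eye"]); q=cv2.projectPoints(np.array([[P[0],-P[1],-P[2]]]),np.zeros(3),np.zeros(3),p["intrinsics"],np.array(p["dist"]))[0]; print(c,q)
E
python3 g.py .666 .033 .025
```

```text
[0.67059342 0.11992487 0.27310541]
yellow [256.3, 187.9, 57.3, 75.7] 0.73
green [258.9, 257.0, 47.1, 81.5] 0.67
yellow [[[284.22043189 240.59035529]]]
green [[[282.94630763 320.21184177]]]
3.325 [0.6651 0.0428 0.1319] shift [-0.039  0.006  0.428] turn [ 0.    -0.001  0.007] [-0.44  0.59  0.41  1.69 -0.28  0.92  0.  ]
```

View pics/w1.png

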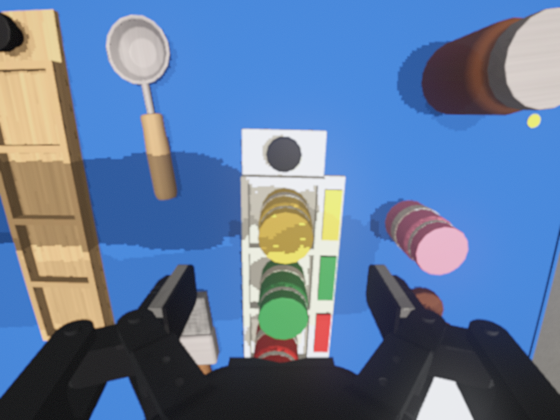

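The wrist view shows the yellow jar's lid at (286,237) between the fingers, with green behind it at (284,315). Both are within 3 mm of prediction, so I'm descending.

Emit:
apply_moves(
  rows=[
    [-0.03, 0.006, 0.2, 0, 0, 0],
    [-0.03, 0.006, 0.34, 0, 0, 0],
    [-0.03, 0.006, 0.43, 0, 0, 0],
    [-0.03, 0.006, 0.43, 0, 0, 0],
    [-0.03, 0.006, 0.43, 0, 0, 0],
  ],
)

```text
clock: 3.95
tcp_pos: [0.6673, 0.033, 0.0253]
orientation: [2.303, 2.134, 0.003]
contact_force: [0.4, -0.7, -0.4]
grip_width: 0.0852
gripper_force: 0.0
```

Emit:
apply_moves(
  rows=[
    [0, 0, 0, 0, 0, 0],
    [0, 0, 0, 0, 0, 0],
    [0, 0, 0, 0, 0, 0],
    [0, 0, 0, 0, 0, 0],
    [0, 0, 0, 0, 0, 0],
  ],
  claw=0,
  newtons=40,
)

```text
clock: 4.58
tcp_pos: [0.6668, 0.0327, 0.0249]
orientation: [2.304, 2.134, 0.002]
contact_force: [-0.5, 0.2, 6.3]
grip_width: 0.0433
gripper_force: 40.4
```

```bash
python3 g.py .449 .143 .12; python3 -c "
from bench import r;o=r.get_obs();print(o['grip_width'],o['gripper_force'],o['contact_force'])"
```

```text
4.575 [0.6668 0.0327 0.0249] shift [ 0.373 -0.902 -0.381] turn [ 0.001 -0.     0.005] [-0.39  0.73  0.35  1.73 -0.35  0.74  0.06]
0.04333459676057588 40.4234927566722 [-0.5109745   0.15609702  6.32101435]
```

Emit:
apply_moves(
  rows=[
    [0, 0, -0.15, 0, 0, 0],
    [0, 0, -0.32, 0, 0, 0],
    [0.03, -0.1, -0.38, 0, 0, 0],
    [0.12, -0.3, -0.38, 0, 0, 0],
    [0.2, -0.5, -0.38, 0, 0, 0],
  ],
)

```text
clock: 5.2
tcp_pos: [0.5439, 0.0928, 0.1189]
orientation: [-2.305, -2.134, -0.001]
contact_force: [-1.0, 0.9, -2.1]
grip_width: 0.0428
gripper_force: 41.4
```

Emit:
apply_moves(
  rows=[
    [0.08, -0.17, 0, 0, 0, 0],
    [0.15, -0.33, 0, 0, 0, 0],
    [0.173, -0.402, 0, 0, 0, 0.005],
    [0.173, -0.402, 0, 0, 0, 0.005],
    [0.173, -0.402, 0, 0, 0, 0.005],
  ],
)

```text
clock: 5.82
tcp_pos: [0.4493, 0.1426, 0.1191]
orientation: [2.313, 2.125, 0.002]
contact_force: [-0.1, -0.9, -2.2]
grip_width: 0.043
gripper_force: 41.4
```

```bash
python3 - <<'E'
from h import *
p=r.grab_frame("wrist"); cv2.imwrite("pics/w2.png",p["pixels"][:,:,::-1]); o=r.get_obs();print(o['grip_width'],o['gripper_force'],o['contact_force'])
E
python3 g.py .449 .143 .027
```

```text
0.042835664523388314 41.435281676240265 [-0.24786906  0.85041307 -1.04535068]
5.875 [0.4495 0.1425 0.119 ] shift [ 0.002 -0.002  0.368] turn [ 0.001 -0.    -0.   ] [-0.8   0.32  0.43  2.16 -0.2   0.7  -0.32]
```

View pics/w2.png

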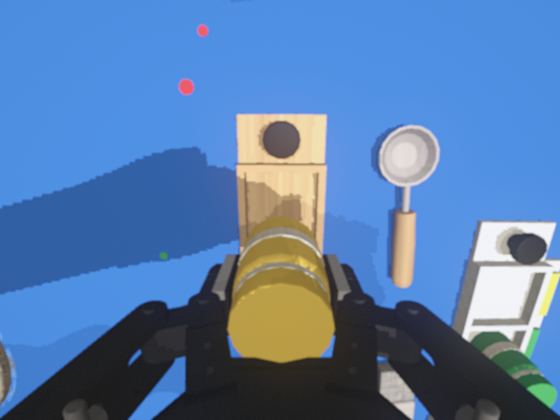

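The wrist view shows the yellow jar held upright. The rack centreline is at column 281, matching the gripper, and the rack's black knob is ahead at (281,139). Lowering.

Emit:
apply_moves(
  rows=[
    [0, 0, 0.15, 0, 0, 0],
    [0, 0, 0.28, 0, 0, 0],
    [0, 0, 0.35, 0, 0, 0],
    [0, 0, 0.37, 0, 0, 0],
    [0, 0, 0.37, 0, 0, 0],
  ],
)

```text
clock: 6.5
tcp_pos: [0.4491, 0.1425, 0.0264]
orientation: [2.314, 2.124, 0.0]
contact_force: [-0.2, 0.1, -0.8]
grip_width: 0.0426
gripper_force: 41.4
```

Emit:
apply_moves(
  rows=[
    [0, 0, 0, 0, 0, 0],
    [0, 0, 0, 0, 0, 0],
    [0, 0, 0, 0, 0, 0],
    [0, 0, 0, 0, 0, 0],
  ],
  claw=1,
)

```text
clock: 7.0
tcp_pos: [0.4485, 0.1431, 0.0265]
orientation: [2.313, 2.126, 0.001]
contact_force: [-0.5, -0.5, -0.2]
grip_width: 0.0855
gripper_force: 0.0
```

Emit:
apply_moves(
  rows=[
    [0, 0, -0.2, 0, 0, 0],
    [0, 0, -0.4, 0, 0, 0],
    [-0.1, 0.1, -0.42, 0, 0, 0],
    [-0.2, 0.3, -0.42, 0, 0, 0],
    [-0.4, 0.5, -0.42, 0, 0, 0],
  ],
)

```text
clock: 7.62
tcp_pos: [0.561, 0.0402, 0.1317]
orientation: [-2.308, -2.131, -0.003]
contact_force: [1.2, 1.6, -0.0]
grip_width: 0.0854
gripper_force: 0.0
```

```bash
python3 - <<'E'
from h import *
p=r.grab_frame("top"); cv2.imwrite("pics/t2.png",cv2.resize(p["pixels"][130:320,140:420,::-1],None,fx=2.8,fy=2.8,interpolation=cv2.INTER_CUBIC))
E
python3 g.py .660 -.034 .12
```

```text
7.675 [0.5657 0.0298 0.1327] shift [-0.22   0.398  0.055] turn [ 0.005  0.002 -0.004] [-0.54  0.45  0.48  1.94 -0.27  0.81 -0.  ]
```

View pics/t2.png

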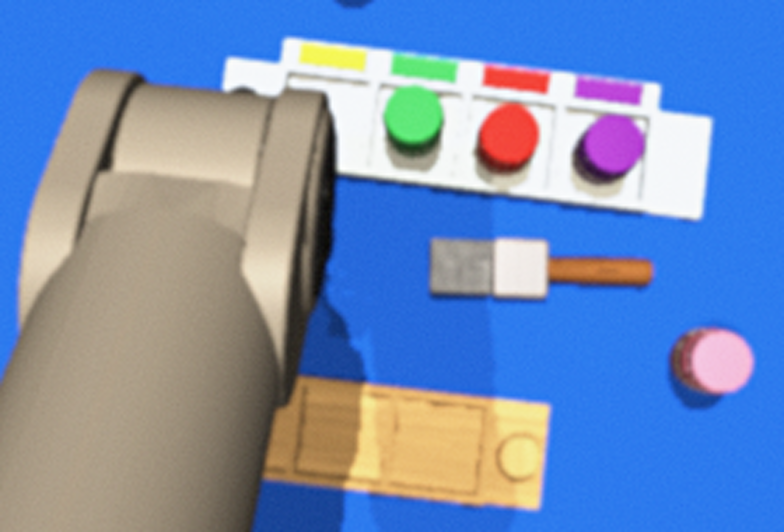

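The arm hides the placed yellow jar in this top view; green (413,116), red (508,135) and violet (612,146) are undisturbed. Continuing with green.

Emit:
apply_moves(
  rows=[
    [-0.1, 0.2, 0.05, 0, 0, 0],
    [-0.2, 0.37, 0.05, 0, 0, 0],
    [-0.21, 0.398, 0.05, 0, 0, 0],
    [-0.21, 0.398, 0.05, 0, 0, 0],
  ],
)

```text
clock: 8.18
tcp_pos: [0.6535, -0.0216, 0.1184]
orientation: [-2.313, -2.125, 0.001]
contact_force: [-0.5, 1.1, 0.4]
grip_width: 0.0851
gripper_force: 0.0
```

```bash
python3 - <<'E'
from h import *
s=r.grab_frame("scene"); cv2.imwrite("pics/s2.png",s["pixels"][:,:,::-1])
E
python3 g.py .660 -.034 .025
```

```text
8.225 [ 0.653  -0.0207  0.1184] shift [-0.051  0.033  0.374] turn [-0.001 -0.     0.001] [-0.38  0.6   0.45  1.73 -0.32  0.89  0.12]
```

View pics/s2.png

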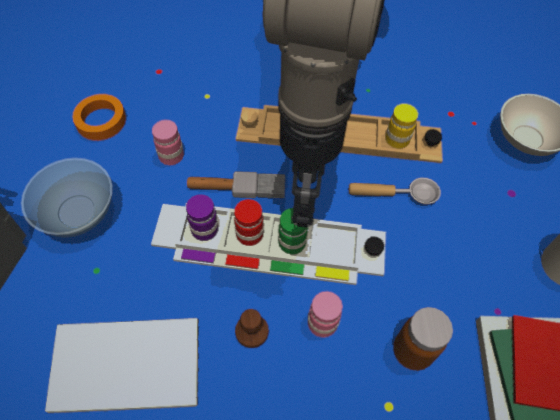

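Yellow stands upright at (402,126) in the place next to the black knob. The gripper is over green at (292,230).

Emit:
apply_moves(
  rows=[
    [-0.05, 0.033, 0.02, 0, 0, 0],
    [-0.05, 0.033, 0.2, 0, 0, 0],
    [-0.05, 0.033, 0.34, 0, 0, 0],
    [-0.05, 0.033, 0.374, 0, 0, 0],
    [-0.05, 0.033, 0.374, 0, 0, 0],
  ],
)

```text
clock: 8.85
tcp_pos: [0.6611, -0.035, 0.0255]
orientation: [-2.313, -2.126, 0.0]
contact_force: [-0.5, -0.1, -0.2]
grip_width: 0.0851
gripper_force: 0.0
```

Emit:
apply_moves(
  rows=[
    [0, 0, 0, 0, 0, 0],
    [0, 0, 0, 0, 0, 0],
    [0, 0, 0, 0, 0, 0],
    [0, 0, 0, 0, 0, 0],
    [0, 0, 0, 0, 0, 0],
  ],
  claw=0,
)

```text
clock: 9.48
tcp_pos: [0.6618, -0.0348, 0.0267]
orientation: [2.313, 2.125, 0.002]
contact_force: [-2.0, 0.2, 6.9]
grip_width: 0.043
gripper_force: 40.3
```

```bash
python3 g.py .4435 .0755 .12
```

```text
9.475 [ 0.6618 -0.0348  0.0267] shift [ 0.366 -0.907 -0.374] turn [ 0.001 -0.     0.   ] [-0.32  0.73  0.39  1.74 -0.38  0.75  0.19]
```

Emit:
apply_moves(
  rows=[
    [0, 0, -0.15, 0, 0, 0],
    [0, 0, -0.32, 0, 0, 0],
    [0.03, -0.1, -0.38, 0, 0, 0],
    [0.12, -0.3, -0.38, 0, 0, 0],
    [0.2, -0.5, -0.38, 0, 0, 0],
  ],
)

```text
clock: 10.1
tcp_pos: [0.5395, 0.0264, 0.1206]
orientation: [-2.313, -2.126, -0.001]
contact_force: [0.1, 1.2, -1.3]
grip_width: 0.0426
gripper_force: 41.7
```

Emit:
apply_moves(
  rows=[
    [0.08, -0.17, 0, 0, 0, 0],
    [0.14, -0.33, 0, 0, 0, 0],
    [0.166, -0.405, 0, 0, 0, 0],
    [0.166, -0.405, 0, 0, 0, 0],
    [0.166, -0.405, 0, 0, 0, 0],
  ],
)

```text
clock: 10.72
tcp_pos: [0.4445, 0.0752, 0.1207]
orientation: [2.313, 2.125, 0.002]
contact_force: [0.4, -0.7, -2.3]
grip_width: 0.0426
gripper_force: 41.7
```

```bash
python3 g.py .4435 .0755 .028
```

```text
10.725 [0.4445 0.0752 0.1207] shift [ 0.001 -0.004  0.371] turn [ 0.001 -0.    -0.   ] [-0.73  0.29  0.49  2.2  -0.21  0.69 -0.17]
```

Emit:
apply_moves(
  rows=[
    [0, 0, 0.15, 0, 0, 0],
    [0, 0, 0.28, 0, 0, 0],
    [0, 0, 0.35, 0, 0, 0],
    [0, 0, 0.371, 0, 0, 0],
    [0, 0, 0.371, 0, 0, 0],
  ],
)

```text
clock: 11.35
tcp_pos: [0.4444, 0.0749, 0.0277]
orientation: [2.314, 2.124, 0.001]
contact_force: [0.4, -0.1, -2.5]
grip_width: 0.043
gripper_force: 41.7
```

Emit:
apply_moves(
  rows=[
    [0, 0, 0, 0, 0, 0],
    [0, 0, 0, 0, 0, 0],
    [0, 0, 0, 0, 0, 0],
    [0, 0, 0, 0, 0, 0],
  ],
  claw=1,
)

```text
clock: 11.85
tcp_pos: [0.4435, 0.0755, 0.0277]
orientation: [2.313, 2.126, 0.001]
contact_force: [-0.4, 0.4, 0.3]
grip_width: 0.0853
gripper_force: 0.0
```

Emit:
apply_moves(
  rows=[
    [0, 0, -0.2, 0, 0, 0],
    [0, 0, -0.38, 0, 0, 0],
    [-0.1, 0.2, -0.38, 0, 0, 0],
    [-0.2, 0.4, -0.38, 0, 0, 0],
    [-0.3, 0.6, -0.38, 0, 0, 0],
  ],
)

```text
clock: 12.48
tcp_pos: [0.588, -0.0123, 0.1228]
orientation: [-2.312, -2.127, -0.001]
contact_force: [0.5, 0.5, 0.5]
grip_width: 0.0854
gripper_force: 0.0
```

```bash
python3 g.py .648 -.101 .12
```

```text
12.475 [ 0.588  -0.0123  0.1228] shift [-0.334  0.269  0.011] turn [ 0.    -0.     0.001] [-0.47  0.5   0.5   1.89 -0.32  0.83  0.12]
```

Emit:
apply_moves(
  rows=[
    [-0.17, 0.14, 0, 0, 0, 0],
    [-0.29, 0.24, 0, 0, 0, 0],
    [-0.29, 0.24, 0, 0, 0, 0],
    [-0.29, 0.24, 0, 0, 0, 0],
  ],
)

```text
clock: 12.98
tcp_pos: [0.6396, -0.0883, 0.1221]
orientation: [-2.312, -2.125, 0.0]
contact_force: [0.5, 1.5, 0.9]
grip_width: 0.0857
gripper_force: 0.0
```

```bash
python3 - <<'E'
from h import *
s=r.grab_frame("scene"); cv2.imwrite("pics/s3.png",s["pixels"][:,:,::-1])
E
python3 g.py .648 -.101 .026
```

```text
13.025 [ 0.6395 -0.0877  0.1221] shift [-0.051  0.039  0.384] turn [-0.001 -0.001  0.001] [-0.31  0.59  0.5   1.75 -0.35  0.89  0.25]
```

View pics/s3.png

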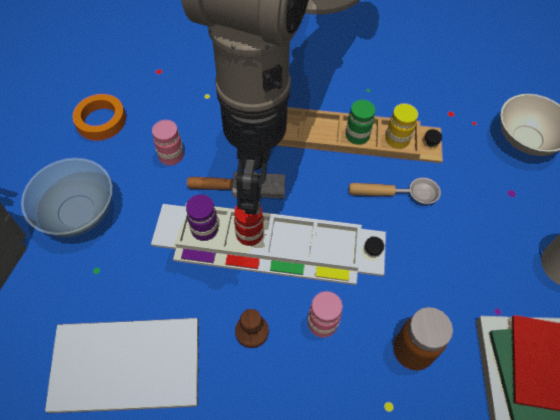

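Green stands at (361,122) in place 2 and yellow at (402,126) in place 1. The gripper is over the true red jar at (249,222), beside the red card; the pink jars are elsewhere.

Emit:
apply_moves(
  rows=[
    [-0.05, 0.039, 0.02, 0, 0, 0],
    [-0.05, 0.039, 0.2, 0, 0, 0],
    [-0.05, 0.039, 0.34, 0, 0, 0],
    [-0.05, 0.039, 0.384, 0, 0, 0],
    [-0.05, 0.039, 0.384, 0, 0, 0],
  ],
)

```text
clock: 13.65
tcp_pos: [0.6489, -0.1027, 0.0264]
orientation: [-2.313, -2.126, 0.001]
contact_force: [1.2, -0.3, 0.4]
grip_width: 0.0856
gripper_force: 0.0
```

Emit:
apply_moves(
  rows=[
    [0, 0, 0, 0, 0, 0],
    [0, 0, 0, 0, 0, 0],
    [0, 0, 0, 0, 0, 0],
    [0, 0, 0, 0, 0, 0],
    [0, 0, 0, 0, 0, 0],
  ],
  claw=0,
)

```text
clock: 14.28
tcp_pos: [0.6497, -0.1026, 0.028]
orientation: [2.312, 2.125, 0.002]
contact_force: [-2.1, 0.9, 5.4]
grip_width: 0.0429
gripper_force: 40.6
```

```bash
python3 g.py .438 .0075 .12
```

```text
14.275 [ 0.6497 -0.1026  0.028 ] shift [ 0.368 -0.88  -0.37 ] turn [ 0.001 -0.     0.   ] [-0.24  0.73  0.43  1.76 -0.42  0.75  0.32]
```

Emit:
apply_moves(
  rows=[
    [0, 0, -0.15, 0, 0, 0],
    [0, 0, -0.32, 0, 0, 0],
    [0.03, -0.1, -0.38, 0, 0, 0],
    [0.12, -0.3, -0.38, 0, 0, 0],
    [0.2, -0.5, -0.38, 0, 0, 0],
  ],
)

```text
clock: 14.9
tcp_pos: [0.5272, -0.0414, 0.1219]
orientation: [2.313, 2.126, 0.001]
contact_force: [-0.1, 1.4, -1.9]
grip_width: 0.0426
gripper_force: 41.8
```

Emit:
apply_moves(
  rows=[
    [0.08, -0.17, 0, 0, 0, 0],
    [0.14, -0.33, 0, 0, 0, 0],
    [0.168, -0.38, 0, 0, 0, 0],
    [0.168, -0.38, 0, 0, 0, 0],
    [0.168, -0.38, 0, 0, 0, 0],
  ],
)

```text
clock: 15.52
tcp_pos: [0.4391, 0.0073, 0.122]
orientation: [2.313, 2.124, 0.002]
contact_force: [0.7, -0.0, -2.6]
grip_width: 0.0429
gripper_force: 41.8
```

```bash
python3 g.py .438 .0075 .029
```

```text
15.525 [0.4391 0.0073 0.122 ] shift [ 0.001 -0.005  0.372] turn [ 0.001  0.    -0.   ] [-0.63  0.27  0.55  2.23 -0.22  0.69 -0.01]
```

Emit:
apply_moves(
  rows=[
    [0, 0, 0.15, 0, 0, 0],
    [0, 0, 0.28, 0, 0, 0],
    [0, 0, 0.35, 0, 0, 0],
    [0, 0, 0.372, 0, 0, 0],
    [0, 0, 0.372, 0, 0, 0],
  ],
)

```text
clock: 16.15
tcp_pos: [0.4386, 0.0069, 0.0287]
orientation: [2.314, 2.124, 0.001]
contact_force: [0.3, -0.2, -1.9]
grip_width: 0.0426
gripper_force: 41.8
```

Emit:
apply_moves(
  rows=[
    [0, 0, 0, 0, 0, 0],
    [0, 0, 0, 0, 0, 0],
    [0, 0, 0, 0, 0, 0],
    [0, 0, 0, 0, 0, 0],
  ],
  claw=1,
)

```text
clock: 16.65
tcp_pos: [0.4376, 0.0078, 0.0287]
orientation: [2.313, 2.126, 0.001]
contact_force: [0.6, -0.4, 0.1]
grip_width: 0.0852
gripper_force: 0.0
```

Emit:
apply_moves(
  rows=[
    [0, 0, -0.2, 0, 0, 0],
    [0, 0, -0.38, 0, 0, 0],
    [-0.1, 0.2, -0.38, 0, 0, 0],
    [-0.2, 0.4, -0.38, 0, 0, 0],
    [-0.3, 0.6, -0.38, 0, 0, 0],
  ],
)

```text
clock: 17.27
tcp_pos: [0.5821, -0.0799, 0.1238]
orientation: [-2.312, -2.127, -0.001]
contact_force: [0.3, 0.2, 0.1]
grip_width: 0.0854
gripper_force: 0.0
```

Emit:
apply_moves(
  rows=[
    [-0.17, 0.1, 0, 0, 0, 0],
    [-0.3, 0.22, 0, 0, 0, 0],
    [-0.3, 0.22, 0, 0, 0, 0],
    [-0.3, 0.22, 0, 0, 0, 0],
  ],
)

```text
clock: 17.77
tcp_pos: [0.6284, -0.1584, 0.123]
orientation: [-2.312, -2.125, 0.001]
contact_force: [-0.0, 0.5, -0.0]
grip_width: 0.0851
gripper_force: 0.0
```

```bash
python3 g.py .643 -.172 .026
```

```text
17.775 [ 0.6284 -0.1584  0.123 ] shift [-0.05   0.063  0.388] turn [-0.001 -0.     0.   ] [-0.23  0.6   0.54  1.74 -0.38  0.9   0.39]
```

Emit:
apply_moves(
  rows=[
    [-0.047, 0.062, 0.02, 0, 0, 0],
    [-0.047, 0.062, 0.2, 0, 0, 0],
    [-0.047, 0.062, 0.34, 0, 0, 0],
    [-0.047, 0.062, 0.388, 0, 0, 0],
    [-0.047, 0.062, 0.388, 0, 0, 0],
  ],
)

```text
clock: 18.4
tcp_pos: [0.6431, -0.1711, 0.0264]
orientation: [-2.311, -2.126, 0.001]
contact_force: [-0.1, 0.2, 0.2]
grip_width: 0.0854
gripper_force: 0.0
```

Emit:
apply_moves(
  rows=[
    [0, 0, 0, 0, 0, 0],
    [0, 0, 0, 0, 0, 0],
    [0, 0, 0, 0, 0, 0],
    [0, 0, 0, 0, 0, 0],
    [0, 0, 0, 0, 0, 0],
  ],
  claw=0,
)

```text
clock: 19.02
tcp_pos: [0.6442, -0.1722, 0.0281]
orientation: [2.312, 2.125, 0.002]
contact_force: [-0.8, 0.9, 5.9]
grip_width: 0.0431
gripper_force: 40.2
```

```bash
python3 g.py .4335 -.060 .12
```

```text
19.025 [ 0.6442 -0.1722  0.0281] shift [ 0.376 -0.877 -0.369] turn [ 0.001 -0.     0.   ] [-0.16  0.75  0.47  1.74 -0.46  0.77  0.46]
```

Emit:
apply_moves(
  rows=[
    [0, 0, -0.15, 0, 0, 0],
    [0, 0, -0.32, 0, 0, 0],
    [0.03, -0.1, -0.38, 0, 0, 0],
    [0.12, -0.3, -0.38, 0, 0, 0],
    [0.2, -0.5, -0.38, 0, 0, 0],
  ],
)

```text
clock: 19.65
tcp_pos: [0.5219, -0.111, 0.1219]
orientation: [2.313, 2.126, 0.001]
contact_force: [0.7, 1.1, -2.1]
grip_width: 0.0427
gripper_force: 41.5
```

Emit:
apply_moves(
  rows=[
    [0.08, -0.17, 0, 0, 0, 0],
    [0.14, -0.33, 0, 0, 0, 0],
    [0.176, -0.38, 0, 0, 0, 0],
    [0.176, -0.38, 0, 0, 0, 0],
    [0.176, -0.38, 0, 0, 0, 0],
  ],
)

```text
clock: 20.27
tcp_pos: [0.434, -0.0604, 0.1221]
orientation: [2.312, 2.124, 0.002]
contact_force: [1.0, -0.3, -1.9]
grip_width: 0.0428
gripper_force: 41.5
```

```bash
python3 g.py .4335 -.060 .029
```

```text
20.275 [ 0.434  -0.0604  0.1221] shift [ 0.002 -0.003  0.372] turn [0.001 0.    0.   ] [-0.53  0.28  0.62  2.24 -0.25  0.69  0.18]
```

Emit:
apply_moves(
  rows=[
    [0, 0, 0.15, 0, 0, 0],
    [0, 0, 0.28, 0, 0, 0],
    [0, 0, 0.35, 0, 0, 0],
    [0, 0, 0.372, 0, 0, 0],
    [0, 0, 0.372, 0, 0, 0],
  ],
)

```text
clock: 20.9
tcp_pos: [0.4333, -0.0607, 0.0287]
orientation: [2.314, 2.124, 0.0]
contact_force: [-0.0, 0.5, -1.4]
grip_width: 0.0428
gripper_force: 41.5
```

Emit:
apply_moves(
  rows=[
    [0, 0, 0, 0, 0, 0],
    [0, 0, 0, 0, 0, 0],
    [0, 0, 0, 0, 0, 0],
    [0, 0, 0, 0, 0, 0],
  ],
  claw=1,
)

```text
clock: 21.4
tcp_pos: [0.4324, -0.0598, 0.0287]
orientation: [2.313, 2.126, 0.0]
contact_force: [0.1, 0.1, -0.1]
grip_width: 0.0854
gripper_force: 0.0
```

Emit:
apply_moves(
  rows=[
    [0, 0, -0.2, 0, 0, 0],
    [0, 0, -0.4, 0, 0, 0],
    [-0.1, 0.1, -0.6, 0, 0, 0],
    [-0.25, 0.25, -0.7, 0, 0, 0],
    [-0.4, 0.4, -0.7, 0, 0, 0],
  ],
)

```text
clock: 22.02
tcp_pos: [0.5261, -0.1687, 0.2063]
orientation: [2.309, 2.126, 0.007]
contact_force: [1.3, 0.2, 0.2]
grip_width: 0.0852
gripper_force: 0.0
```

Emit:
apply_moves(
  rows=[
    [-0.25, 0, 0, 0, 0, 0],
    [-0.5, 0, 0, 0, 0, 0],
    [-0.75, 0, 0, 0, 0, 0],
    [-0.8, 0, 0, 0, 0, 0],
    [-0.8, 0, 0, 0, 0, 0],
  ],
)

```text
clock: 22.65
tcp_pos: [0.5061, -0.3676, 0.2032]
orientation: [-2.315, -2.123, 0.0]
contact_force: [0.6, 0.5, 0.1]
grip_width: 0.0854
gripper_force: 0.0
```

Run:
```python
from h import *
for n in ("scene","top"):
    p=r.grab_frame(n); cv2.imwrite(f"pics/{n}9.png",p["pixels"][:,:,::-1])
```

```text
(no output)
```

View pics/scene9.png

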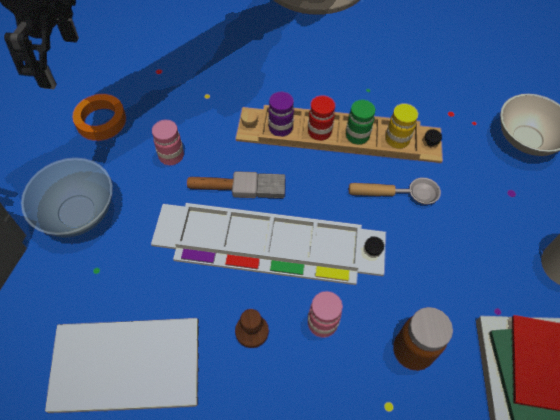

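View pics/top9.png

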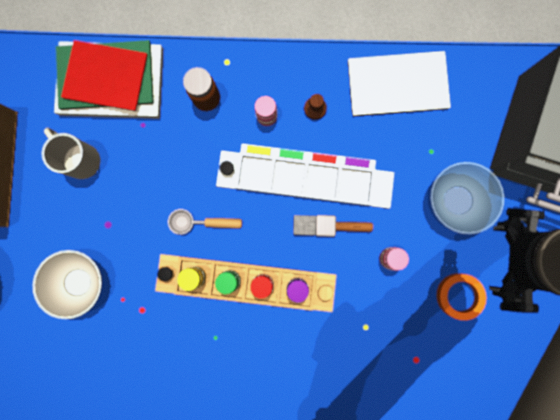

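Yellow, green, red and violet stand upright in order from the black knob, at top-image (189,280), (226,282), (261,287) and (297,291). I'll check the distances by number, then hand in.

Run:
```python
from h import *
p=r.grab_frame("top")
k=onz(p,(165.5,274),.028);w=onz(p,(325,292.8),.028);d=(k-w)/np.linalg.norm(k-w);m=(k+w)/2
ok=True
for i,q in enumerate([(189,279.5),(226.5,283),(262,287),(297.5,291)]):
    j=onz(p,q,.076); e=(np.linalg.norm(j-k)-(.058+.068*i))*1e3; x=np.cross(d,j-m)*1e3
    print(C[i],"along err mm",round(e,1),"across",round(float(x),1)); ok&=abs(e)<11 and abs(x)<11
if ok: print(r.hand_in())
```

```text
yellow along err mm -0.7 across 0.9
green along err mm 1.7 across -0.8
red along err mm 0.5 across -1.1
violet along err mm -1.0 across -1.5
the job is handed in; nothing more can be done
None<stdin>:6: DeprecationWarning: Arrays of 2-dimensional vectors are deprecated. Use arrays of 3-dimensional vectors instead. (deprecated in NumPy 2.0)
```

All four jars stand in the wooden rack in order from the black knob (yellow, green, red, violet), each measured within about 2 mm of its place's middle; the job is handed in, but no verdict came back.

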